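# Set the eccentric guide of a carrier lane with the green gauge

## Robot

A 6-joint arm with a two-finger parallel gripper is mounted at the origin on a cart in front of the work surface, level with it; the furniture and walls round the work are solid. World frame = base frame: x ahead of the robot, y to its left, z up, the work surface at z = 0. Lengths are in mm, angles in rad, forces in N, time in s.
With the tool pointing down it reaches from about 350 to 800 mm from the base axis. Payload 7.3 kg.
Tool frame: the origin (TCP) lies midway between the tips of the shut fingers; the grasp point (between the pads) lies 19 mm behind it; z points along the fingers, y is the line along which they close (so a half turn about z gives the same grasp; the last joint's range is limited). The gripper opens to 85 mm and grips with 20 to 120 N. Pads are 22 mm wide; open, the fingers measure 114 mm over their backs; the gripper's body (76 mm by 85 mm) begins 54 mm behind the grasp point. The pads swing forward as they close: fully open they stand 13 mm farther back than shut.
Start: joints at [-1.328, 0.342, 1.524, -0, 1.275, -0.146], TCP at [199.039, -485.827, 231.322] pointing down, gripper open.
Joint ranges: [-2.53, 2.53], [-0.77, 2.02], [0.04, 2.7], [-1, 4.14], [0.28, 2.66], [-3.11, 3.11]. Speed limits (rad/s): [2.57, 2.57, 3.14, 3.14, 3.14, 3.14].

## Interface

Orientations are given as a rotation vector (axis times angle).
In Python, from workcell import arm, status, capture, hand_in gives the robot as it stands. The module is installed in compiled form; this text tells all that it offers. Calls block until the motion is done:
- arm.move_pose(position, orientation): joint-space move of the TCP to a pose.
- arm.movel(position, rate=150, ori=None, f_stop=None): straight line of the TCP; ori=None keeps the orientation; rate is the mean speed in mm/s. With f_stop (N) it stops when the force on the tool has changed by that much, and returns True; else False.
- arm.set_joints(angles): joint-space move.
- arm.move_gripper(opening, f_grip=None): finger opening in mm; f_grip is the grip in N (None keeps the last); returns when the fingers have stopped.
- arm.dwell(seconds).
- arm.ik(position, orientation): joint angles nearest the present ones, or None.
- status.observe(): the state.
- capture(name): name is "scene" or "top" or "wrist"; returns a dict with "img" (420x560x3 uint8, red, green, blue), "intrinsics" (3x3 intrinsics, pixels), "world_from_camera" (4x4, takes a point from camera to world coordinates). Camera axes: x right, y down, z forward; pixel columns grow to the right and rows downward; lengths in mm; the calibration is good to about 2 mm. A picture is of the moment at which its call begins. There is no depth.
A pose or a line that the arm cannot do raises arm.Unreachable and nothing moves.
- hand_in(): hands the job in; it is judged then, once.
The state is a dict: "t": time; "joint_positions": joint angles; "joint_velocities": joint speeds; "effort": joint torques, N m; "tcp_pos": TCP position; "tool_rot": TCP orientation; "ft_force": force on the tool from outside, world axes, zero at the start; "torque": the same for the moment, N m; "grip_width": finger opening in mm; "finger_force": force on a finger pad.
Only numpy, scipy, OpenCV 4.12 (cv2) and the standard library are available. Lean on these libraries where they do the work, as an engineer would, in place of code of your own. Each camera call takes 0.05 s, during which the arm holds its last target. There are 200 camera calls.

## Task

First turn the eccentric steel cam by its black bar knob, counter-clockwise, until its white pointer is at the green dot, and let go. Then stand the green gauge on the plate along the blue fence at the left end of the lane, and slide it through the gap between cam and fence; leave it standing in the lane at the right end, clear of the cam. Do not move the yellow gauge or spoil the cam's setting.

Things in the scene. Friction and masses are not known exactly. Their poses are not given: they have to be found in the camera images.
- guide: Lane guide, fixed: aluminium plate 130 (x) x 240 (y) x 6 mm, origin at its underside's centre, z up. Blue fence 14 mm wide along its far side, top at z = 20, its face at x = +40 mm. Cam pivot at x = -22, y = 0. The lane runs along y between cam and fence on the plate top; left end +y, right end -y. Green dot 42 mm from the pivot, 1.2 rad counter-clockwise from +x; yellow dot at 1.88 rad.
- cam (a joint): Cam angle about its vertical pivot (rad), growing counter-clockwise from above: 0 with the white pointer along the guide's +x, at the fence (gap 28 mm, too narrow for the green gauge); 1.2 at the green dot (gap 36 mm, right for it); 1.88 at the yellow dot (44 mm). Starts at -0.2 to 0.4. Stiff (0.15 N m), stays where left; stops at -0.4 and 2.4.
- cam_bar (a point): Point on the cam's pivot axis, 40 mm above the bench, in the black bar knob on the cam. The bar is 44 mm long (this point's x, +x to the white pointer), 12 mm thick (y), and stands from 20 to 50 mm above the bench; it turns with the cam. The steel cam below it is a disc of radius 22 mm, its top 20 mm above the bench, centred 12 mm from the pivot towards +x.
- gauge_green_mid (a point): Centre of the loose green gauge, 39 mm above its underside, z up; 78 mm high, 0.13 to 0.25 kg. Steel foot 30 mm wide (x), 42 mm long (y, narrowed 6 mm at each end), 14 mm high; on it a green grip tab 24 (x) x 16 mm (y), from 14 to 78 mm above the underside. Stands on the bench left of the guide. It slides with its y along the lane, either end first.
- gauge_yellow_mid (a point): Centre of the loose yellow gauge, half-way up: shaped as the green one, but the tab is yellow and the foot 38 mm wide. Not to be moved. Stands beside the green one, in either order.
- lane_in (a point): Where the green gauge's underside centre goes at the left end of the lane, on the plate top, 18 mm from the fence; axes as the guide's.
- lane_out (a point): Where the green gauge's underside centre should end, at the right end of the lane on the plate top, 18 mm from the fence; axes as the guide's.
- gauge_green: The same loose green gauge, with its origin at the centre of its underside; axes as its centre point's.

How it is judged (in metres and radians):
On the way, in this order (a step that is already met when the one before it is completed fails the run):
1. the cam's pointer is at the green dot and the robot has let the cam go (value of joint cam between 1 and 1.4 rad and contact force between cam and the fingers below 0.1 N), for 0.2 s.
2. the green gauge is upright on the plate along the fence, left of the cam (z of gauge_green_mid in the frame of guide between 0.04 and 0.05 m and angle between gauge_green_mid's own z axis and vertical below 0.17 rad and x of gauge_green_mid in the frame of guide between 0.01 and 0.034 m and y of gauge_green_mid in the frame of guide between 0.05 and 0.13 m), for 0.1 s.
3. the green gauge is on the plate in the gap between cam and fence, with the cam still set (z of gauge_green_mid in the frame of guide between 0.04 and 0.05 m and angle between gauge_green_mid's own z axis and vertical below 0.17 rad and x of gauge_green_mid in the frame of guide between 0.01 and 0.034 m and y of gauge_green_mid in the frame of guide between -0.015 and 0.015 m and value of joint cam between 1 and 1.4 rad), for 0.02 s.
At the end, for the whole second after the job is handed in: Cam within 0.2 rad of the green dot (joint 1.0 to 1.4); the green gauge stands released and at rest on the plate in the lane, upright within 10 degrees, its centre within 12 mm of the line lane_in to lane_out and 40 to 110 mm to the right (guide -y) of the cam pivot (value of joint cam between 1 and 1.4 rad and z of gauge_green_mid in the frame of guide between 0.04 and 0.05 m and angle between gauge_green_mid's own z axis and vertical below 0.17 rad and x of gauge_green_mid in the frame of guide between 0.01 and 0.034 m and y of gauge_green_mid in the frame of guide between -0.11 and -0.04 m and linear speed of gauge_green below 0.02 m/s); the robot touches nothing.
It fails at once if the yellow gauge is moved by more than 20 mm or tipped (distance of gauge_yellow_mid from where it was at the start of the episode above 0.02 m).
It also fails if it takes over 54 s, if anything falls off the work surface, if the arm or the gripper's body presses on something with over 40 N, if the wrist force passes 120 N, or if a joint passes its speed limit or range.

## Working session

There is one attempt and no reset: what is moved stays moved. The work goes in short steps, each a Python script; the robot and the scene stay as the last script left them, time stands still between calls to the robot, and variables do not carry over. Pictures are saved under pics/ and viewed, at most 10 in all, crops included, and the job is handed in when it is done.

```bash
mkdir -p pics
python3 - <<'E'
from workcell import arm,status,capture
import cv2,numpy as np,pickle
d={}
for n in("scene","top"):
    c=capture(n);d[n]=c;cv2.imwrite(f"pics/{n}0.png",c["img"][:,:,::-1]);print(n,c["intrinsics"].tolist(),np.round(c["world_from_camera"],3).tolist())
pickle.dump(d,open("d0.pkl","wb"))
s=status.observe();print(s["t"],s["tool_rot"],s["ft_force"])
E
```

```text
scene [[414.9094860945334, 0.0, 279.22434539006707], [0.0, 414.9094860945334, 212.17035164242674], [0.0, 0.0, 1.0]] [[-0.845, -0.322, 0.427, 132.952], [-0.534, 0.478, -0.697, 696.531], [0.02, -0.817, -0.576, 546.524], [0.0, 0.0, 0.0, 1.0]]
top [[495.21646791419613, 0.0, 272.61400044526243], [0.0, 495.21646791419613, 213.00236867411638], [0.0, 0.0, 1.0]] [[-0.009, -0.992, 0.127, 379.472], [-1.0, 0.009, 0.0, 94.906], [-0.002, -0.127, -0.992, 1168.483], [0.0, 0.0, 0.0, 1.0]]
0.1 [-3.08112238e+00 -6.06586148e-01  1.18505176e-04] [-0.07671687  0.33484349  0.97721126]
```

View pics/top0.png

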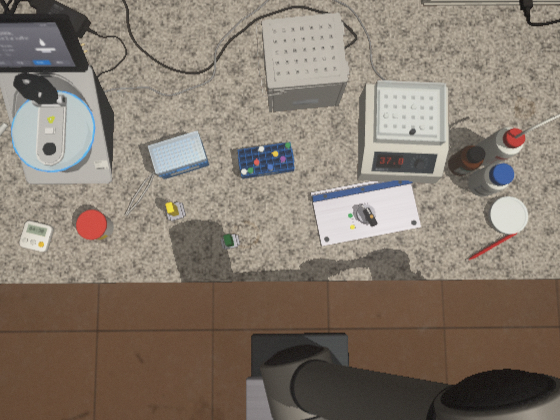

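View pics/scene0.png

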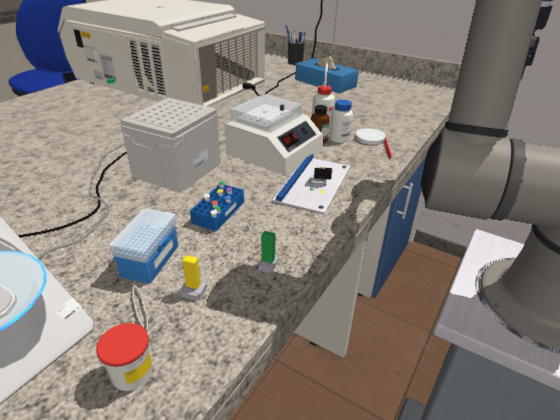

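The top view shows the guide around (367,213), with the fence edge along its upper side. The green gauge is near (231,240) and the yellow near (175,209). The scene view shows the green tab at (268,247) and the yellow at (192,272). Next I'll take rough positions and move in for a closer wrist view.

```bash
cat > h.py <<'E'
from workcell import arm,status,capture,hand_in
import cv2,numpy as np,pickle
from scipy.spatial.transform import Rotation as R
def cast(c,uv,z):
    K,T=c["intrinsics"],c["world_from_camera"]
    d=T[:3,:3]@np.linalg.solve(K,[uv[0],uv[1],1.]);o=T[:3,3]
    return o+d*(z-o[2])/d[2]
def mask(c,lo,hi,box=None):
    m=cv2.inRange(cv2.cvtColor(c["img"],cv2.COLOR_RGB2HSV),np.array(lo),np.array(hi))
    if box:
        k=np.zeros_like(m);x0,y0,x1,y1=box;k[y0:y1,x0:x1]=255;m&=k
    return m
def blobs(m,amin=10):
    n,l,s,ce=cv2.connectedComponentsWithStats(m)
    return sorted([(int(s[i,4]),ce[i].round(1).tolist(),s[i,:4].tolist()) for i in range(1,n) if s[i,4]>=amin],reverse=True)
def down(yaw): # tool x axis at yaw in world, z down; fingers close along y = yaw-90deg
    return (R.from_euler('z',yaw)*R.from_euler('x',np.pi)).as_rotvec()
def snap(n):
    c=capture("wrist");cv2.imwrite(f"pics/{n}.png",c["img"][:,:,::-1]);pickle.dump(c,open(n+".pkl","wb"));return c
E
python3 - <<'E'
from h import *
d=pickle.load(open("d0.pkl","rb"));t=d["top"]
m=mask(t,(105,100,40),(125,255,255),(300,170,430,250))
r=cv2.minAreaRect(cv2.findNonZero(m));print("fence",r,blobs(m))
for p in cv2.boxPoints(r):print(cast(t,p,20).round(1))
print("pivot",cast(t,(368,215),30).round(1))
print("G",blobs(mask(t,(55,80,20),(90,255,255),(150,180,300,270))),"Y",blobs(mask(t,(22,130,80),(34,255,255),(150,180,300,270))))
print("green",cast(t,(231,240),70).round(1),"yellow",cast(t,(172,208),60).round(1))
print(R.from_rotvec(status.observe()["tool_rot"]).as_matrix().round(2))
p=cast(t,(368,213),20)
for yaw in(0,np.pi/2,-np.pi/2,np.pi): print(yaw,arm.ik([p[0]-30,p[1],300],down(yaw)))
E
```

```text
fence ((361.5829772949219, 189.2843780517578), (5.052445411682129, 99.82337188720703), 79.33966064453125) [(179, [343.5, 192.7], [325, 187, 38, 12]), (173, [381.1, 185.6], [364, 181, 36, 11]), (55, [317.7, 197.6], [313, 195, 11, 7]), (25, [405.2, 182.1], [401, 181, 11, 4])]
[566.2   2.4  20. ]
[ 608.2 -229.8   20. ]
[ 596.3 -231.5   20. ]
[5.544e+02 4.000e-01 2.000e+01]
pivot [ 518.9 -125.5   30. ]
G [(69, [227.6, 239.8], [224, 235, 9, 11])] Y [(124, [171.2, 208.5], [165, 202, 14, 14])]
green [460.8 188.3  70. ] yellow [535.2 322.7  60. ]
[[ 0.93  0.38 -0.  ]
 [ 0.38 -0.93  0.  ]
 [ 0.   -0.   -1.  ]]
0 [-4.02362583e-01  2.70797291e-01  1.43496018e+00 -4.44089210e-16
  1.43583518e+00  1.16843374e+00]
1.5707963267948966 [-0.40236258  0.27079729  1.43496018  0.          1.43583518 -0.40236258]
-1.5707963267948966 [-4.02362583e-01  2.70797291e-01  1.43496018e+00 -4.44089210e-16
  1.43583518e+00  2.73923007e+00]
3.141592653589793 [-0.40236258  0.27079729  1.43496018  0.          1.43583518 -1.97315891]
```

Run:
```python
from h import *
arm.move_pose([500,-123,300],down(0.18+np.pi/2))
c=snap("w1");T=c["world_from_camera"];print(T.round(2).tolist(),c["intrinsics"][0,0],status.observe()["t"])
```

```text
[[0.98, 0.17, 0.06, 485.46], [0.18, -0.93, -0.32, -41.49], [-0.0, 0.33, -0.95, 441.84], [0.0, 0.0, 0.0, 1.0]] 313.09962156906636 1.8917
```

View pics/w1.png

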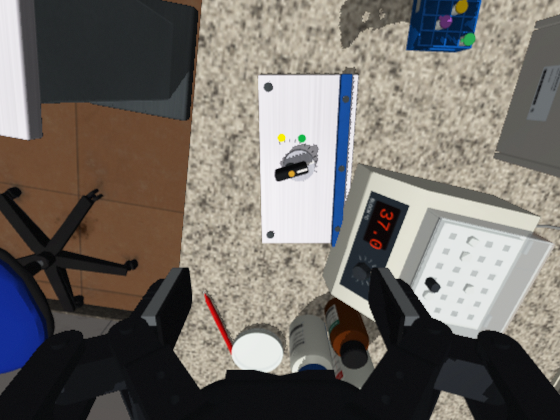

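The wrist view shows the fence at the right, the green dot at (302,138) and the yellow dot at (281,138). The bar knob is at about (292,172), and the hotplate stands beside the right end of the fence. Next I'll compute the guide frame, the bar angle and the hotplate height.

Run:
```python
from h import *
c=pickle.load(open("w1.pkl","rb"))
box=(255,65,365,255)
g=blobs(mask(c,(50,100,60),(85,255,255),(265,120,330,155)),3);y=blobs(mask(c,(20,100,80),(35,255,255),(265,120,330,155)),3)
print(g,y);G=cast(c,g[0][1],6);Y=cast(c,y[0][1],6);print(G.round(1),Y.round(1))
m=mask(c,(100,100,40),(125,255,255),box);r=cv2.minAreaRect(cv2.findNonZero(m));print(r)
for p in cv2.boxPoints(r):print("f",cast(c,p,20).round(1))
o=blobs(mask(c,(5,130,120),(18,255,255),(270,155,315,190)),3);print("orange",o,[cast(c,b[1],50).round(1) for b in o])
# guide frame from dots
a,b=42*np.exp(1.2j),42*np.exp(1.88j)
d=complex(*(Y-G)[:2])/(b-a);yaw=np.angle(d);print("scale",abs(d),"yaw",yaw)
mid=complex(*((G+Y)/2)[:2])-(a+b)/2*np.exp(1j*yaw);print("pivot from dots",mid)
m=mask(c,(0,0,0),(180,255,60),(270,150,315,190));print(blobs(m));r=cv2.minAreaRect(cv2.findNonZero(m));P=[cast(c,p,50).round(1) for p in cv2.boxPoints(r)];print(r,P)
# plate left edge corners
for p in((260,75),(262,243),(268,87),(270,235)):print("plate",p,cast(c,p,6).round(1))
# hotplate corner height, two views
t=pickle.load(open("d0.pkl","rb"))["top"]
cv2.imwrite("pics/crop1.png",np.hstack([cv2.resize(c["img"][120:200,255:355],None,fx=5,fy=5),cv2.resize(t["img"][150:250,300:370],(280,400))])[:,:,::-1])
for z in(0,40,60,80,100):print(z,cast(c,(331,272),z).round(0)[:2],cast(c,(365,167),z).round(0)[:2],cast(t,(441,181),z).round(0)[:2],cast(t,(361,176),z).round(0)[:2])
```

```text
[(43, [301.6, 138.0], [298, 135, 8, 7])] [(49, [281.1, 137.4], [278, 134, 7, 8])]
[523.6 -88.3   6. ] [495.8 -92.6   6. ]
((341.22308349609375, 159.98460388183594), (11.648703575134277, 172.7891082763672), 3.1798300743103027)
f [ 596.8 -234.5   20. ]
f [553.8  -0.7  20. ]
f [568.2   1.2  20. ]
f [ 614.1 -232.4   20. ]
orange [] []
scale 1.0037208858704068 yaw 0.18146535936744784
pivot from dots (515.6545062992838-129.60433777419328j)
[(304, [289.6, 169.9], [275, 161, 33, 20])]
((290.5467529296875, 169.6669158935547), (13.674088478088379, 32.817813873291016), 74.35775756835938) [array([ 491.3, -126.3,   50. ]), array([ 528.5, -108.1,   50. ]), array([ 536.6, -123.8,   50. ]), array([ 498.9, -142.5,   50. ])]
plate (260, 75) [454.9 -19.6   6. ]
plate (262, 243) [ 495.6 -254.9    6. ]
plate (268, 87) [467.4 -32.    6. ]
plate (270, 235) [ 505.5 -239.5    6. ]
0 [ 613. -289.] [ 622. -113.] [ 603. -309.] [ 617. -118.]
40 [ 602. -266.] [ 609. -106.] [ 595. -295.] [ 609. -110.]
60 [ 596. -255.] [ 603. -103.] [ 592. -288.] [ 605. -107.]
80 [ 590. -244.] [ 597. -100.] [ 588. -281.] [ 601. -103.]
100 [ 584. -233.] [591. -97.] [ 584. -274.] [597. -99.]
```

View pics/crop1.png

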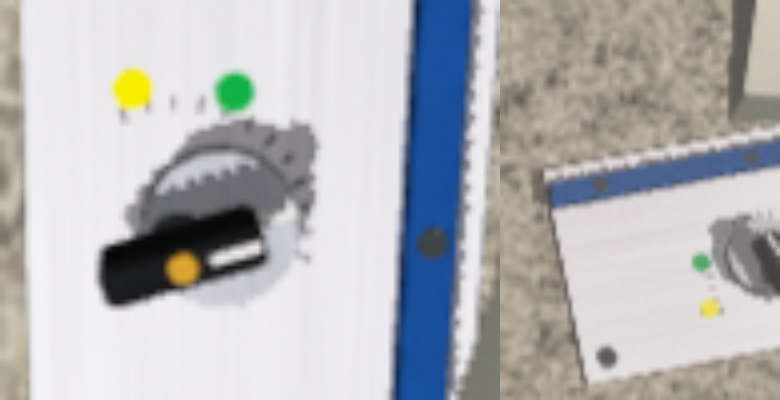

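Run:
```python
from h import *
s=pickle.load(open("d0.pkl","rb"))["scene"]
for n,b,t in(("L",(232,148),(229,122)),("R",(284,167),(279,141)),("RR",(320,140),(322,122))):
    B=cast(s,b,0);print(n,B.round(0),[(z,np.round(cast(s,t,z)[:2]).tolist()) for z in(60,80,100)])
P=[516,-129.5];th=0.455
arm.move_gripper(45)
arm.move_pose([*P,120],down(th))
print(arm.movel([*P,26],rate=80,f_stop=8))
arm.move_gripper(0,40)
o=status.observe();print(o["grip_width"],o["finger_force"],o["ft_force"].round(1) if hasattr(o["ft_force"],"round") else o["ft_force"],o["tcp_pos"])
q=list(o["joint_positions"]);
for k in range(3):
    q[5]-=(1.2+.1815-th)/3;arm.set_joints(q)
o=status.observe();print(o["grip_width"],o["ft_force"],o["torque"],o["tcp_pos"])
arm.move_gripper(45)
arm.movel([*P,120],rate=120)
arm.move_pose([480,-123,260],down(0.18+np.pi/2))
c=snap("w2");cv2.imwrite("pics/w2c.png",cv2.resize(c["img"][80:220,220:380],None,fx=4,fy=4)[:,:,::-1]);print(status.observe()["t"])
```

```text
L [ 826. -163.    0.] [(60, [861.0, -198.0]), (80, [831.0, -161.0]), (100, [801.0, -124.0])]
R [ 641. -152.    0.] [(60, [672.0, -174.0]), (80, [650.0, -138.0]), (100, [628.0, -102.0])]
RR [ 639. -358.    0.] [(60, [636.0, -355.0]), (80, [615.0, -312.0]), (100, [595.0, -269.0])]
False
11.398171983477097 40.89565336704254 [-1.9  2.9  5.3] [ 515.950476   -129.13740641   26.46071482]
11.027554304410154 [-2.37128495  4.89909165  5.11499524] [0.72350371 0.46621688 0.17377733] [ 515.5884403  -128.83922292   26.46272272]
8.4833
```

View pics/w2c.png

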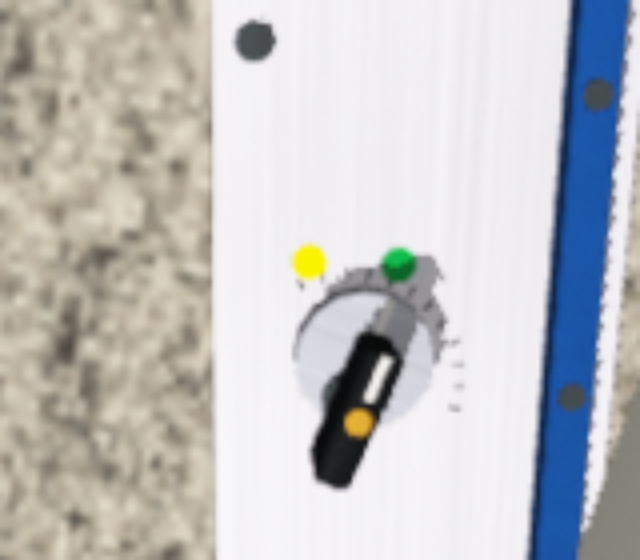

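Run:
```python
from h import *
c=pickle.load(open("w2.pkl","rb"))
f=lambda u,v:(220+u/4-.4,80+v/4-.4)
a=cast(c,f(358,423),50);b=cast(c,f(380,378),50);print(a,b,"cam",np.arctan2(*(b-a)[1::-1])-.1815)
arm.move_pose([470,210,300],down(np.pi/2))
c=snap("w3");print(status.observe()["t"])
```

```text
[ 515.54861355 -129.71319778   50.        ] [ 518.96441874 -115.50747873   50.        ] cam 1.153323233251305
9.8
```

View pics/w3.png

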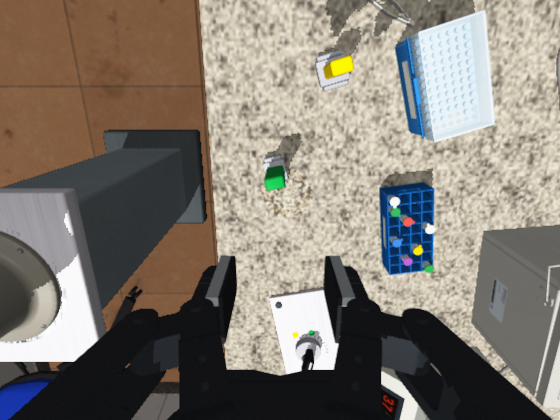

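The cam reads 1.15 rad, so it is set. In w3 the green tab is at about (275,178) with its foot at about (273,162), and the yellow one is at (340,66), well away. Next I'll measure the green tab more closely.

Run:
```python
from h import *
c=pickle.load(open("w3.pkl","rb"))
m=mask(c,(50,80,20),(85,255,255),(250,130,310,205));print(blobs(m))
v=cv2.cvtColor(c["img"],cv2.COLOR_RGB2HSV)[:,:,2];print(np.histogram(v[m>0],bins=8))
cv2.imwrite("pics/w3c.png",cv2.resize(c["img"][140:205,240:310],None,fx=8,fy=8,interpolation=cv2.INTER_NEAREST)[:,:,::-1])
for th in(90,110,130):
    mm=((m>0)&(v>th)).astype(np.uint8);r=cv2.minAreaRect(cv2.findNonZero(mm));print(th,r,[cast(c,p,78).round(1)[:2].tolist() for p in cv2.boxPoints(r)],cast(c,r[0],78))
```

```text
[(423, [274.5, 178.1], [264, 166, 21, 25])]
(array([155,  29,  11,  11,  14,  28,  37, 138]), array([ 63.,  83., 103., 123., 143., 163., 183., 203., 223.]))
90 ((274.0, 178.5), (23.0, 20.0), 90.0) [[451.6, 214.9], [475.2, 214.9], [475.3, 186.7], [451.1, 186.7]] [463.30819462 200.9423544   78.        ]
110 ((274.94232177734375, 182.7115478515625), (12.355316162109375, 20.788311004638672), 78.69007110595703) [[450.8, 200.7], [475.1, 205.7], [478.1, 190.8], [453.5, 185.6]] [464.40716141 195.75599768  78.        ]
130 ((274.176513671875, 183.20590209960938), (12.12678050994873, 18.675241470336914), 75.96376037597656) [[450.9, 199.6], [472.6, 205.2], [476.1, 190.7], [454.2, 185.0]] [463.48602307 195.14325036  78.        ]
```

View pics/w3c.png

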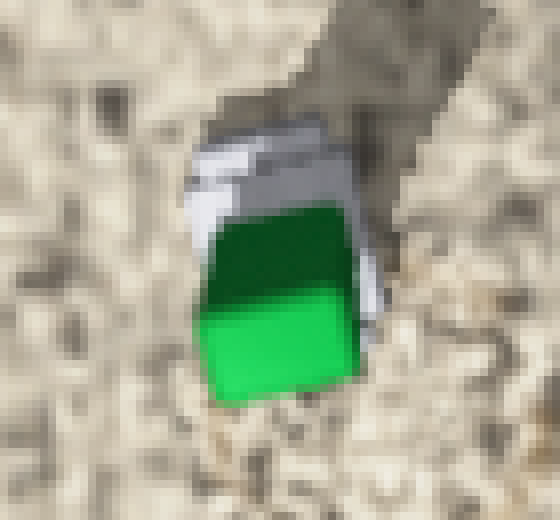

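```bash
cat >> h.py <<'E'
YAW=.1815;PIV=np.array([515.8,-129.6])
def gp(x,y,z): # pivot-relative guide coords -> world
    return [PIV[0]+x*np.cos(YAW)-y*np.sin(YAW),PIV[1]+x*np.sin(YAW)+y*np.cos(YAW),z]
def to_g(p):
    d=np.array(p[:2])-PIV;return [d[0]*np.cos(YAW)+d[1]*np.sin(YAW),-d[0]*np.sin(YAW)+d[1]*np.cos(YAW),p[2]]
E
python3 - <<'E'
from h import *
g=[464.4,195.8];a=.23
arm.move_gripper(55)
arm.move_pose([*g,130],down(a))
print(arm.movel([*g,39],rate=80,f_stop=8))
arm.move_gripper(0,50)
o=status.observe();print(o["grip_width"],o["finger_force"],o["tcp_pos"])
arm.movel([*g,150],rate=150)
arm.move_pose(gp(42,90,150),down(YAW))
arm.movel(gp(42,90,60),rate=120)
print("touch",arm.movel(gp(42,90,40),rate=15,f_stop=4))
o=status.observe();print(o["grip_width"],np.round(to_g(o["tcp_pos"]),2),o["ft_force"],o["t"])
c=snap("w4")
t=capture("top");cv2.imwrite("pics/t4.png",cv2.resize(t["img"][150:260,260:440],None,fx=4,fy=4)[:,:,::-1])
E
```

```text
False
15.174672399523592 49.15850758552551 [464.71263148 195.81699139  39.36708268]
touch True
15.37401401371773 [41.94 89.99 45.38] [-0.79051873 -0.17353037  4.89000911] 16.6667
```

View pics/w4.png

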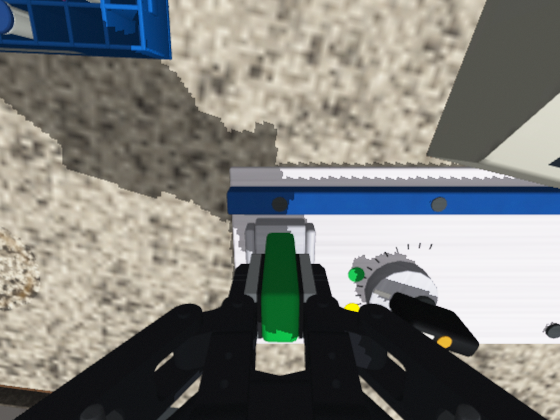

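The picture shows the gauge standing in the grip on the plate near the fence, with the foot squared at (280,240). Next I'll find the fence by touch, back off, and slide through.

Run:
```python
from h import *
z=45.7
arm.dwell(.3)
arm.movel(gp(42,88,z),rate=20)
print("fence",arm.movel(gp(52,88,z),rate=8,f_stop=5))
o=status.observe();p=to_g(o["tcp_pos"]);print(np.round(p,2),o["ft_force"])
x=p[0]-3.0
arm.movel(gp(x,88,z),rate=15)
arm.movel(gp(x,40,z),rate=50)
s=arm.movel(gp(x,-62,z),rate=25,f_stop=12)
o=status.observe();print("stopped",s,np.round(to_g(o["tcp_pos"]),2),o["ft_force"],o["t"])
```

```text
fence True
[48.34 88.09 45.41] [-0.89986709  0.55848122  4.80383322]
stopped False [ 45.34 -61.93  45.69] [-0.07310121 -0.19130577 -1.48721254] 23.9
```

Run:
```python
from h import *
o=status.observe();p=to_g(o["tcp_pos"])
print(arm.movel(gp(p[0],p[1],43.5),rate=10,f_stop=3))
arm.move_gripper(55)
arm.movel(gp(p[0],p[1],150),rate=120)
arm.move_pose(gp(10,-45,270),down(YAW+np.pi/2))
c=snap("w5");cv2.imwrite("pics/w5c.png",cv2.resize(c["img"][60:280,200:400],None,fx=2.7,fy=2.7)[:,:,::-1]);print(status.observe()["t"])
```

```text
True
27.0583
```

View pics/w5c.png

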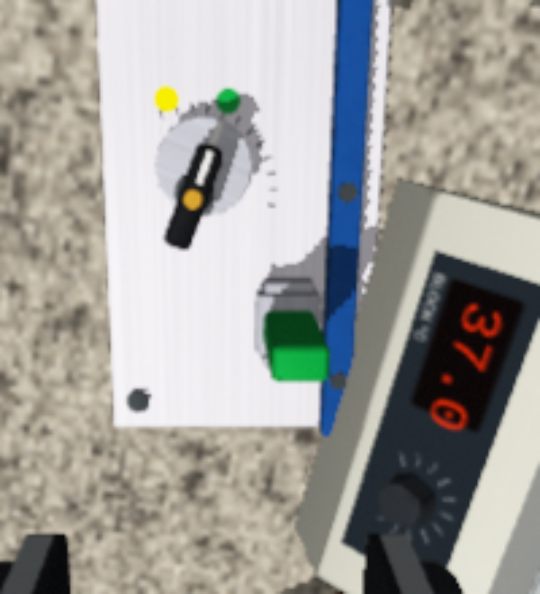

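The green gauge stands upright in the lane at the right end (tab at about (297,350)). The cam's pointer is still at the green dot, so I'm handing in.

```bash
python3 -c "
from h import *
print(hand_in())"
```

```text
the job is handed in; nothing more can be done
None
```

I handed the job in at about 27 s, with no verdict returned: the cam last read 1.15 rad and its pointer still looked at the green dot, the green gauge stands released about 62 mm right of the pivot, and the yellow gauge was never approached.

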